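Draw the wet-glazed test bar with glazing tongs

ROBOT

A 6-joint arm with a two-finger parallel gripper is mounted at the origin on the work surface. World frame = base frame: x ahead of the robot, y to its left, z up, the work surface at z = 0. Lengths are in m, angles in rad, forces in N, time in s.
With the tool pointing down it reaches from about 0.375 to 0.925 m from the base axis. Payload 5.7 kg.
Tool frame: the origin (TCP) lies between the finger pads; the fingertips stand 14 mm ahead of it and the grasp point (between the pads) lies 5 mm behind it (ctrl.tcp_to_tips is the distance from the TCP to the fingertips, in m); x points along the fingers, y is the direction in which the jaws open and shut, and the axes are right-handed (so a half turn about x gives the same grasp; the last joint's range is limited). The gripper opens to 88 mm and grips with 3 to 60 N. Pads are 20 mm wide; open, the fingers measure 115 mm over their backs; the gripper's body (75 mm by 178 mm) begins 61 mm behind the grasp point.
Start: joints at [-1.349, 0.359, 1.51, -0, 1.272, -0.115], TCP at [0.198, -0.566, 0.237] pointing down, gripper open.
Joint ranges: [-2.97, 2.97], [-1.01, 2.36], [0.21, 2.38], [-0.96, 4.11], [0.2, 2.71], [-2.98, 2.98]. Speed limits (rad/s): [2.39, 2.39, 3.14, 3.14, 3.14, 3.14].

INTERFACE

Orientations are given as [roll, pitch, yaw] about the fixed x, y, z axes, in that order (R = Rz(yaw) Ry(pitch) Rx(roll)).
In Python, from workcell import ctrl gives the robot as it stands. Calls block until the motion is done:
- ctrl.reach(position, orientation): joint-space move of the TCP to a pose.
- ctrl.line_to(position, ori=None, v=0.15, threshold=None): straight line of the TCP; ori=None keeps the orientation; v is the mean speed in m/s. With threshold (N) it stops when the force on the tool has changed by that much, and returns True; else False.
- ctrl.move_j(angles): joint-space move.
- ctrl.set_gripper(opening): finger opening in m; the grip force is fixed at half the most; returns when the fingers have stopped.
- ctrl.dwell(seconds).
- ctrl.inverse_kinematics(position, orientation): joint angles nearest the present ones, or None.
- ctrl.get_state(): the state.
- ctrl.camera(name): name is "scene" or "top"; returns (picture, depth): 420x560x3 uint8, red, green, blue; 420x560 float32, m along the optical axis (not along the pixel's ray), 0 where there is no reading.
- ctrl.camera_info(name): a dict with "fx", "fy", "cx", "cy" (pixels), "camera_from_world" (4x4, takes a point from world to camera coordinates). Camera axes: x right, y down, z forward; pixel columns grow to the right and rows downward; lengths in m; the calibration is good to about 2 mm. A picture is of the moment at which its call begins. camera_info takes no time and is no camera call.
A pose or a line that the arm cannot do raises ctrl.PlanningError and nothing moves.
- ctrl.sign_off(): hands the job in, once; it reports no verdict.
The state is a dict: "clock": time; "joints": joint angles; "joint_velocities": joint speeds; "joint_torque": joint torques, N m; "tcp_pos": TCP position; "tool_rot": TCP orientation; "wrist_force": force on the tool from outside, world axes, zero at the start; "ft_torque": the same for the moment, N m; "finger_gap": finger opening in m.
Only numpy, scipy, OpenCV 4.12 (cv2) and the standard library are available. Lean on these libraries where they do the work, as an engineer would, in place of code of your own. Each camera call takes 0.05 s, during which the arm holds its last target.

TASK

The glaze on the taller of the two clay test bars under the drying rack's ware board is still wet: take the glazing tongs from their stand and, touching that bar with nothing but the tongs, draw it up out of its spring clip and stand it upright near the middle of the square kiln tile, gently setting it down before you let it go. Then put the tongs back upright in their stand; leave the shorter bar in its clip and the cup, jar and brush undisturbed.

Things in the scene. Friction and masses are not known exactly. Their poses are not given: they have to be found in the camera images.
- tongs_grip (a point): Centre of the handle of the glazing tongs, loose (0.17 kg), standing jaws down in the stand. z up along them, y the squeezing direction. Two parallel flat steel arms 18 mm wide in x, 5 mm thick; black handle pads 22 mm wide, 56 mm high centred here, 54 mm over the pads at rest. Jaw tips 128 mm below, top 38 mm above. Grip with 30 to 60 N to hold the bar.
- tongs_tip (a point): Midway between the tongs' two jaw tips at rest, at their lower end. The arms stay parallel: the gap between them is 40 mm at rest from tips to guide at the top, and closes mm for mm as the handle is squeezed, down to 10 mm. The spring pushes back 9.5 N at rest, 12 N when 20 mm closed: squeezed 3 to 8 mm the tongs are held and still open.
- stand: Fixed blue stoneware stand of the tongs; origin at the centre of its underside on the bench, z up. Open rectangular well, inside 46 mm (x) by 74 mm (y), floor 10 mm and rim 70 mm above the bench, walls 8 mm, foot 90 by 110 mm. The tongs stand on its floor, their y along its y; tongs_grip is then 138 mm above the bench.
- rack: Fixed drying rack; origin on the bench midway below the two bars; x points away from the open front (robot's side), y along the line of bars, z up. Base top z 15 mm. Aluminium clip block x -25..25, y -70..70 mm, top z 50 mm; pockets at y +35 and -35 mm, floor z 30 mm. A sprung pad presses each bar to the rear wall with 4 N: drawing it takes 4 to 10 N straight up over 20 mm.
- board_edge (a point): Middle of the lower front edge of the rack's ware board, a shelf over the bars: in the rack's frame x -22 to 38 mm, y -165 to 165 mm, z 181 to 199 mm, pots on it up to z 250 mm. Posts 16 mm square at x -12 and 28 mm, y +-155 mm. The bars are reached from the front below this edge with the tongs tilted about 35 degrees, tips leading inward.
- tall_mid (a point): Centre of the taller test bar: plain terracotta, 22 x 22 mm square, 85 mm high, 90 g, loose, upright in either of the two pockets, sides along the rack's x and y. Its foot is 42.5 mm below this point; in the clip its top is 115 mm above the bench, 65 mm out of the block.
- short_mid (a point): Centre of the shorter test bar, 22 x 22 mm square, 60 mm high, upright in the other pocket; to be left there.
- tile: Fixed square kiln tile, 120 x 120 x 20 mm, pale; origin at the centre of its underside, top 20 mm above the bench.
- cup_rim (a point): Bystander: open pale cup 75 mm high, rim radius 36 mm; this is the centre of its mouth.
- jar: Bystander: capped white jar, radius 32 mm, 85 mm high; origin at the centre of its underside.
- brush: Bystander: a brush 170 mm long lying along its own x axis on the bench; origin at its underside near the middle.
Not all that is in view belongs to the job. What is shaped like the part that bears tongs_grip but purple or red is not meant.

How it is judged:
By the outcome, as a careful person would: the job done as asked, in the order asked, and still so for the second after the job is handed in, with the robot touching nothing.
It also fails if it takes over 72 s, if anything falls off the work surface, if the arm or the gripper's body presses on something with over 40 N, if the wrist force passes 120 N, or if a joint passes its speed limit or range.

## Working session

There is one attempt and no reset: what is moved stays moved. The work goes in short steps, each a Python script; the robot and the scene stay as the last script left them, time stands still between calls to the robot, and variables do not carry over. Pictures are saved under pics/ and viewed, and the job is handed in when it is done.

```bash
mkdir -p pics; ls; cat > h.py <<'E'
import numpy as np,cv2,json
from workcell import ctrl
def snap(n,tag):
    im,d=ctrl.camera(n); cv2.imwrite(f'pics/{tag}.png',im[:,:,::-1]); np.savez(f'pics/{tag}.npz',im=im,d=d); return im,d
def cam(n):
    i=ctrl.camera_info(n); return i,np.array(i['camera_from_world'])
def w2p(n,p):
    i,T=cam(n); p=np.atleast_2d(p); c=p@T[:3,:3].T+T[:3,3]
    return np.c_[i['fx']*c[:,0]/c[:,2]+i['cx'],i['fy']*c[:,1]/c[:,2]+i['cy']]
def ray(n,u,v):
    i,T=cam(n); R=T[:3,:3]; o=-R.T@T[:3,3]; d=R.T@np.array([(u-i['cx'])/i['fx'],(v-i['cy'])/i['fy'],1]); return o,d
def onz(n,u,v,z):
    o,d=ray(n,u,v); return o+d*(z-o[2])/d[2]
def cloud(n,d):
    i,T=cam(n); v,u=np.mgrid[:d.shape[0],:d.shape[1]]; c=np.stack([(u-i['cx'])/i['fx']*d,(v-i['cy'])/i['fy']*d,d],-1)
    return (c-T[:3,3])@T[:3,:3]
E
python3 - <<'E'
from h import *
for n in('scene','top'):
    im,d=snap(n,n+'0'); i,T=cam(n); print(n,i['fx'],-T[:3,:3].T@T[:3,3],T[2,:3])
print({k:np.round(v,3).tolist() for k,v in ctrl.get_state().items()})
E
```

```text
pics
scene 394.8065934253472 [ 1.04977256 -0.34386633  0.78755287] [-0.60549582  0.36812664 -0.70559025]
top 457.270061853583 [ 0.30118479 -0.00444791  1.25596416] [ 0.1704064  -0.00457571 -0.98536324]
{'clock': 0.1, 'joints': [-1.349, 0.359, 1.511, 0.0, 1.273, -0.115], 'joint_velocities': [-0.001, -0.002, -0.003, -0.0, 0.001, -0.001], 'joint_torque': [-0.0, -51.636, -27.141, 0.068, 0.028, -0.0], 'tcp_pos': [0.198, -0.566, 0.236], 'tool_rot': [-1.703, 1.569, 1.776], 'wrist_force': [-0.421, 0.511, 0.375], 'ft_torque': [-0.045, 0.032, -0.027], 'finger_gap': 0.088}
```

View pics/scene0.png

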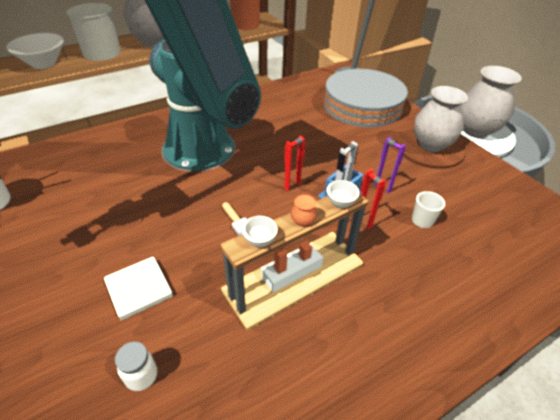

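View pics/top0.png

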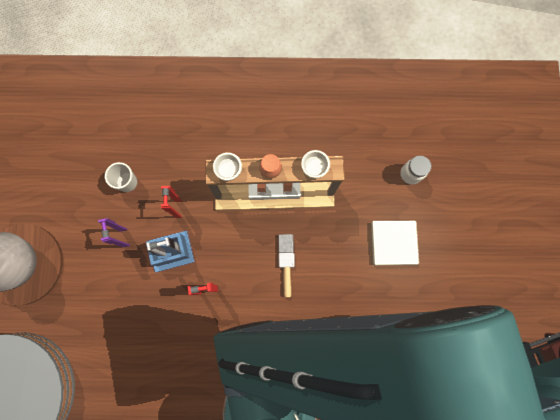

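```bash
python3 - <<'E'
from h import *
a=np.load('pics/top0.npz')['im'];b=np.load('pics/scene0.npz')['im']
f=lambda im,x,y,w,h,s:cv2.resize(im[y:y+h,x:x+w],None,fx=s,fy=s,interpolation=cv2.INTER_CUBIC)
cv2.imwrite('pics/c1.png',np.hstack([f(a,90,180,130,120,3),f(b,280,130,130,120,3)])[:,:,::-1])
cv2.imwrite('pics/c2.png',np.hstack([f(a,195,140,160,80,2.5),f(b,215,170,160,80*1,2.5)])[:,:,::-1])
cv2.imwrite('pics/c3.png',f(b,210,170,170,150,4)[:,:,::-1])
for n in('top','scene'):
  z=np.load(f'pics/{n}0.npz');print(n,(z['d']>0).mean())
E
```

```text
top 0.9958163265306123
scene 0.9961011904761905
```

View pics/c1.png

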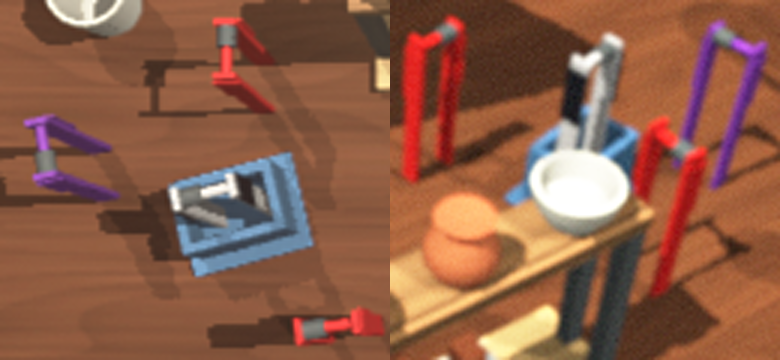

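View pics/c3.png

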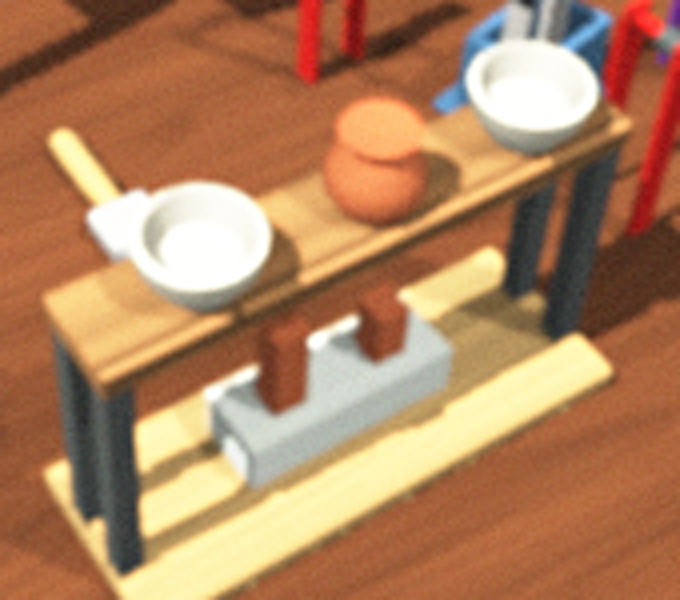

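View pics/c2.png

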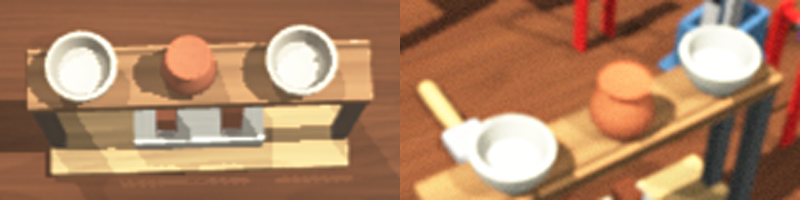

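Tongs candidates (top px): steel with black pads in the blue stand (170,248); red (170,200); red (200,289); purple (112,232). The crop confirms the steel one in the blue stand. Bars in the scene: left (281,260) looks taller than right (305,250). I'll check this by height.

```bash
python3 - <<'E'
from h import *
def rect(P,name):
    r=cv2.minAreaRect((P[:,:2]*1000).astype(np.float32)); print(name,len(P),np.round(r[0],1),np.round(r[1],1),round(r[2],1))
C={};H={};I={}
for n in('top','scene'):
    z=np.load(f'pics/{n}0.npz'); C[n]=cloud(n,z['d']); I[n]=z['im']; H[n]=cv2.cvtColor(z['im'],cv2.COLOR_RGB2HSV)
    P=C[n];h=H[n]; v,u=np.mgrid[:420,:560]
    blue=(h[...,0]>95)&(h[...,0]<120)&(h[...,1]>100)&(h[...,2]>50)
    if n=='top': blue&=(u<210)&(u>130)&(v>220)&(v<285)
    else: blue&=(u>310)&(u<375)&(v>155)&(v<215)
    for lo,hi in((.064,.078),(-.005,.03)):
        m=blue&(P[...,2]>lo)&(P[...,2]<hi); rect(P[m],n+f' stand {lo}'); print(np.median(P[m],0))
    dm=(P[...,2]>.19)&(P[...,2]<.206)&(P[...,0]>.35)&(abs(P[...,1])<.4)&(h[...,0]<25)&(h[...,1]>80); dm=cv2.morphologyEx(dm.astype(np.uint8),cv2.MORPH_OPEN,np.ones((3,3)))>0
    rect(P[dm],n+' board'); print(np.median(P[dm][:,2]))
    base=(P[...,2]>.008)&(P[...,2]<.022)&(h[...,0]>12)&(h[...,0]<32)&(h[...,2]>110)&(P[...,0]>.35)&(abs(P[...,1])<.3)
    if n=='top': base&=(u>200)&(u<350)&(v>150)&(v<225)
    else: base&=(u>215)&(u<370)&(v>230)
    rect(P[base],n+' base')
    til=(P[...,2]>.014)&(P[...,2]<.027)&(h[...,1]<70)&(h[...,2]>150)
    til&=((u>360)&(v>210)&(v<275)) if n=='top' else ((u<190)&(v>240)&(v<330))
    rect(P[til],n+' tile')
    blk=(P[...,2]>.043)&(P[...,2]<.056)&(h[...,1]<60)
    blk&=((u>235)&(u<310)&(v>170)&(v<210)) if n=='top' else ((u>255)&(u<330)&(v>240)&(v<290))
    rect(P[blk],n+' block')
    bar=(P[...,2]>.055)&(P[...,2]<.13)&(h[...,0]<12)&(h[...,1]>80)
    bar&=((u>240)&(u<310)&(v>170)&(v<210)) if n=='top' else ((u>265)&(u<320)&(v>235)&(v<280))
    k,l,s,c=cv2.connectedComponentsWithStats(bar.astype(np.uint8))
    for j in range(1,k):
        if s[j,4]>8: q=P[l==j]; print(n,'bar',s[j],c[j].round(),q.min(0).round(3),q.max(0).round(3),np.median(q,0).round(3))
    black=(h[...,2]<60)
    t=(P[...,2]>.085)&(P[...,2]<.19)
    t&=((u>140)&(u<200)&(v>225)&(v<270)) if n=='top' else ((u>335)&(u<360)&(v>138)&(v<190))
    q=P[t]; rect(q,n+' tongs'); print(q[:,2].max()); rect(q[q[:,2]>.17],'tongs top')
E
```

```text
top stand 0.064 0 [0. 0.] [0. 0.] 0.0
[nan nan nan]
top stand -0.005 0 [0. 0.] [0. 0.] 0.0
[nan nan nan]
top board 1922 [598.9  -7.8] [ 62.1 327.8] 2.1
0.1980709794483838
top base 2023 [576.1  -7.8] [ 71.5 328.4] 2.2
top tile 1869 [ 447.1 -338.2] [118.6 121.2] 0.8
top block 524 [583.9  -8.4] [ 37.5 138.1] 2.6
top bar [284 183   8   8  60] [287. 186.] [ 0.58  -0.053  0.055] [ 0.588 -0.033  0.117] [ 0.582 -0.042  0.1  ]
top bar [257 184   9   7  54] [261. 187.] [0.578 0.017 0.059] [0.59  0.037 0.095] [0.581 0.027 0.088]
top tongs 225 [420.1 268.2] [21.8 54.6] 15.8
0.17878678451246327
tongs top 111 [421.  268.9] [17.8 51.4] 12.6
scene stand 0.064 85 [422.2 273.7] [62.1 87.8] 17.3
[0.42636991 0.29928544 0.06956023]
scene stand -0.005 21 [420.5 267.9] [113.9  17.1] 63.2
[0.39976632 0.22452861 0.00710725]
scene board 2269 [599.2  -7.3] [ 62.1 329.8] 2.2
0.1987522567849712
scene base 3947 [534.5  -9.3] [256.7 329.8] 1.9
scene tile 2349 [ 448.1 -338.1] [121.5 120. ] 1.3
scene block 798 [591.5  -7.1] [ 51.4 141.7] 2.2
scene bar [299 242  13  18 179] [305. 251.] [0.578 0.016 0.055] [0.603 0.039 0.093] [0.596 0.023 0.083]
scene bar [274 248  13  25 272] [280. 260.] [ 0.583 -0.054  0.055] [ 0.604 -0.03   0.118] [ 0.601 -0.047  0.096]
scene tongs 436 [421.1 268.6] [24.6 58.1] 13.1
0.1785437163649842
tongs top 78 [421.5 269.1] [17.6 54.4] 16.1
  return _methods._mean(a, axis=axis, dtype=dtype,
  ret = um.true_divide(
```

```bash
cat >> h.py <<'E'
from scipy.spatial.transform import Rotation as Rn
D=np.deg2rad
def ori(th,psi,s=1):
    th,psi=D(th),D(psi); a=np.array([np.sin(th)*np.cos(psi),np.sin(th)*np.sin(psi),-np.cos(th)]); b=s*np.array([-np.sin(psi),np.cos(psi),0])
    return Rn.from_matrix(np.c_[a,b,np.cross(a,b)]).as_euler('xyz').tolist(),a
RO=np.array([.5912,-.0076]);RY=2.15
def rack(x,y,z):
    c,s=np.cos(D(RY)),np.sin(D(RY)); return np.array([RO[0]+c*x-s*y,RO[1]+s*x+c*y,z])
L=.118  # tips -> TCP along tongs
def tip_pose(tip,th,psi,s=1):
    o,a=ori(th,psi,s); return (np.array(tip)-a*L).tolist(),o
E
python3 - <<'E'
from h import *
for n in('top','scene'):
    z=np.load(f'pics/{n}0.npz'); P=cloud(n,z['d']); h=cv2.cvtColor(z['im'],cv2.COLOR_RGB2HSV); v,u=np.mgrid[:420,:560]
    red=((h[...,0]<5)|(h[...,0]>172))&(h[...,1]>180)&(h[...,2]>100)&(P[...,2]>.03); pur=(h[...,0]>130)&(h[...,0]<150)&(h[...,1]>120)&(P[...,2]>.03)
    for m in(red,pur):
        k,l,s,c=cv2.connectedComponentsWithStats(m.astype(np.uint8))
        for j in range(1,k):
            if s[j,4]>25: q=P[l==j]; print(n,c[j].round(),q.min(0).round(3),q.max(0).round(3))
    w=((u>135)&(u<205)&(v>220)&(v<285)) if n=='top' else ((u>310)&(u<375)&(v>155)&(v<215))
    bl=w&(z['im'][...,2].astype(int)>z['im'][...,0].astype(int)+25)
    for lo,hi in((.062,.078),(.003,.03)):
        q=P[bl&(P[...,2]>lo)&(P[...,2]<hi)]
        r=cv2.minAreaRect((q[:,:2]*1000).astype(np.float32)); print(n,len(q),r,np.median(q[:,2]))
R0=Rn.from_euler('xyz',ctrl.get_state()['tool_rot']).as_matrix();print(R0.round(2))
for s in(1,-1):
    for nm,tip,th,ps in(('stand',[.4212,.2687,.01],0,14.4),('standup',[.4212,.2687,.2],0,14.4),('rack',rack(.004,-.035,.068),35,RY),('racklift',rack(.004,-.035,.1),35,RY),('pre',rack(-.15,-.035,.068),35,RY),('out',rack(-.15,-.035,.1),35,RY),('tile',[.4475,-.338,.06],35,RY),('tileR',[.4475,-.338,.06],35,-37),('tileR',[.4475,-.338,.06],35,-20)):
        p,o=tip_pose(tip,th,ps,s); j=ctrl.inverse_kinematics(p,o); print(s,nm,np.round(p,3),None if j is None else np.round(j,2))
E
```

```text
top [169. 208.] [0.512 0.248 0.038] [0.519 0.268 0.162]
top [209. 288.] [0.311 0.14  0.032] [0.331 0.168 0.169]
top [107. 223.] [0.456 0.398 0.032] [0.483 0.417 0.169]
top [110. 240.] [0.428 0.386 0.038] [0.437 0.406 0.171]
top 297 ((420.44873046875, 274.0589599609375), (62.9528694152832, 89.88956451416016), 15.623091697692871) 0.06900855886545242
top 378 ((420.2203063964844, 274.16094970703125), (89.05597686767578, 109.04631805419922), 15.474388122558594) 0.006563481274906892
scene [300. 158.] [ 0.303 -0.344  0.032] [1.05  0.198 0.788]
scene [288. 160.] [ 0.308 -0.344  0.031] [1.05  0.173 0.788]
scene [366. 182.] [ 0.513 -0.344  0.081] [1.05  0.269 0.788]
scene [377. 199.] [ 0.559 -0.344  0.03 ] [1.05  0.274 0.788]
scene [383. 157.] [0.431 0.386 0.037] [0.44  0.407 0.167]
scene [397. 161.] [0.45  0.396 0.03 ] [0.486 0.42  0.167]
scene 135 ((420.6729431152344, 274.33087158203125), (63.202110290527344, 93.03336334228516), 14.742563247680664) 0.06918481636336256
scene 40 ((420.6807861328125, 266.5855712890625), (118.16226196289062, 24.425724029541016), 62.02055740356445) 0.007344850804
[... 542 characters left out ...]
.157] [-1.14  0.19  2.28  1.12  0.47  2.94]
-1 stand [0.421 0.269 0.128] [ 0.43  0.35  1.85 -0.    0.94  1.75]
-1 standup [0.421 0.269 0.318] [ 0.43  0.14  1.6  -0.    1.4   1.75]
-1 rack [ 0.529 -0.045  0.165] [-0.38  0.19  2.24  1.03  0.28  0.21]
-1 racklift [ 0.529 -0.045  0.197] [-0.38  0.12  2.2   0.75  0.35  0.5 ]
-1 pre [ 0.375 -0.051  0.165] None
-1 out [ 0.375 -0.051  0.197] None
-1 tile [ 0.38  -0.341  0.157] [-1.3   0.28  2.12  0.89  0.8  -0.42]
-1 tileR [ 0.393 -0.297  0.157] None
-1 tileR [ 0.384 -0.315  0.157] [-1.14  0.19  2.28  1.12  0.47 -0.2 ]<stdin>:17: UserWarning: Gimbal lock detected. Setting third angle to zero since it is not possible to uniquely determine all angles.
```

```bash
python3 - <<'E' 2>/dev/null
from h import *
for th in(28,30,32,35):
  for x in (.004,-.02,-.04,-.06,-.08):
    r=[]
    for z in(.068,.1,.14):
        p,o=tip_pose(rack(x,-.035,z),th,RY,-1); j=ctrl.inverse_kinematics(p,o); r.append(None if j is None else np.round(j,2).tolist())
    print(th,x,*r)
for th in(30,32):
  for ps in(-60,-45,-30,-15,0,2.15,15,30,45):
    p,o=tip_pose([.4475,-.338,.06],th,ps,-1); j=ctrl.inverse_kinematics(p,o); print(th,ps,None if j is None else np.round(j,2))
E
```

```text
28 0.004 [-0.32, 0.19, 2.1, 0.42, 0.42, 0.86] [-0.32, 0.13, 2.06, 0.35, 0.51, 0.95] [-0.32, 0.07, 2.01, 0.29, 0.62, 1.01]
28 -0.02 [-0.35, 0.16, 2.15, 0.45, 0.42, 0.81] [-0.35, 0.09, 2.11, 0.37, 0.51, 0.9] [-0.35, 0.03, 2.05, 0.31, 0.63, 0.98]
28 -0.04 [-0.37, 0.13, 2.19, 0.48, 0.42, 0.76] [-0.37, 0.06, 2.14, 0.39, 0.51, 0.86] [-0.37, -0.0, 2.08, 0.32, 0.63, 0.94]
28 -0.06 [-0.4, 0.1, 2.22, 0.51, 0.42, 0.71] [-0.4, 0.03, 2.18, 0.41, 0.52, 0.82] [-0.4, -0.04, 2.12, 0.34, 0.64, 0.91]
28 -0.08 [-0.43, 0.07, 2.26, 0.54, 0.42, 0.66] [-0.43, 0.0, 2.21, 0.43, 0.53, 0.77] [-0.43, -0.07, 2.15, 0.35, 0.65, 0.87]
30 0.004 [-0.34, 0.18, 2.14, 0.53, 0.37, 0.74] [-0.34, 0.12, 2.1, 0.43, 0.46, 0.86] [-0.34, 0.06, 2.05, 0.34, 0.57, 0.95]
30 -0.02 [-0.37, 0.15, 2.19, 0.57, 0.37, 0.67] [-0.37, 0.09, 2.14, 0.45, 0.46, 0.8] [-0.37, 0.02, 2.09, 0.37, 0.58, 0.91]
30 -0.04 [-0.39, 0.13, 2.22, 0.61, 0.37, 0.62] [-0.39, 0.06, 2.18, 0.48, 0.47, 0.76] [-0.39, -0.02, 2.12, 0.38, 0.59, 0.87]
30 -0.06 [-0.42, 0.1, 2.26, 0.64, 0.38, 0.56] [-0.42, 0.03, 2.21, 0.5, 0.48, 0.71] [-0.42, -0.05, 2.15, 0.4, 0.6, 0.83]
30
[... 1389 characters left out ...]
22 -0.06  0.24  1.65]
30 -30 [-0.96  0.15  2.22  0.65  0.35  0.57]
30 -15 [-1.11  0.19  2.17  0.78  0.56  0.09]
30 0 [-1.2   0.25  2.08  0.74  0.76 -0.17]
30 2.15 [-1.21  0.26  2.06  0.73  0.79 -0.2 ]
30 15 [-1.23  0.32  1.96  0.67  0.94 -0.35]
30 30 [-1.23  0.39  1.82  0.58  1.1  -0.5 ]
30 45 [-1.19  0.47  1.69  0.5   1.26 -0.63]
32 -60 [-0.55  0.2   2.2  -0.82  0.35  2.79]
32 -45 None
32 -30 [-0.98  0.16  2.26  0.84  0.32  0.36]
32 -15 [-1.14  0.19  2.2   0.89  0.55 -0.04]
32 0 [-1.24  0.26  2.1   0.81  0.76 -0.26]
32 2.15 [-1.24  0.27  2.08  0.8   0.79 -0.29]
32 15 [-1.27  0.33  1.97  0.71  0.95 -0.41]
32 30 [-1.26  0.41  1.83  0.61  1.12 -0.54]
32 45 [-1.22  0.48  1.68  0.53  1.27 -0.67]
```

```bash
python3 - <<'E'
from h import *
s=ctrl.get_state(); p=list(s['tcp_pos']); 
ctrl.line_to([p[0],p[1],.40],v=.25)
q,o=tip_pose([.4212,.2687,.010],0,14.8,-1)
ctrl.reach([q[0],q[1],.36],o)
ctrl.line_to([q[0],q[1],.20],v=.2)
print(ctrl.line_to(q,v=.08,threshold=15))
s=ctrl.get_state(); print(s['clock'],np.round(s['tcp_pos'],4),q,np.round(s['wrist_force'],2))
snap('scene','s1')
ctrl.set_gripper(.048)
s=ctrl.get_state(); print(s['clock'],s['finger_gap'],np.round(s['wrist_force'],2))
snap('scene','s2')
a=np.hstack([cv2.resize(cv2.imread(f'pics/s{k}.png')[100:240,260:400],None,fx=2.8,fy=2.8) for k in(1,2)]);cv2.imwrite('pics/c4.png',a)
E
```

```text
False
5.9333 [0.4216 0.2689 0.1284] [0.4212, 0.2687, 0.128] [ 0.07 -0.16  0.33]
6.7583 0.04819690803224187 [ 0.24 -1.36  1.71]<stdin>:4: UserWarning: Gimbal lock detected. Setting third angle to zero since it is not possible to uniquely determine all angles.
```

View pics/c4.png

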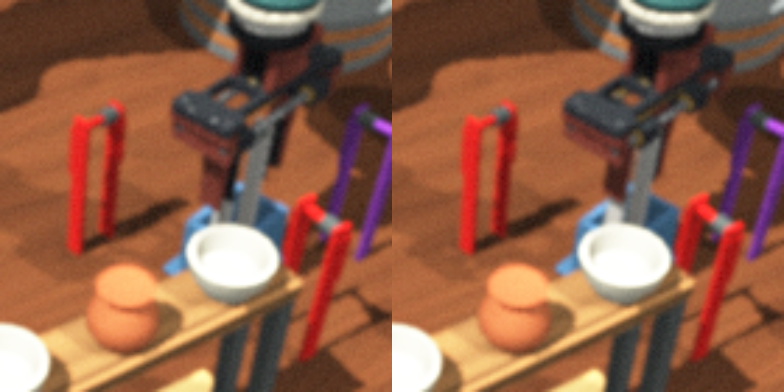

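```bash
python3 - <<'E' 2>/dev/null
from h import *
p=ctrl.get_state()['tcp_pos']
ctrl.line_to([p[0],p[1],.330],v=.2)
s=ctrl.get_state(); print('lift',s['finger_gap'],np.round(s['wrist_force'],2))
th=32;d=.12
t=rack(.004-d*np.sin(D(th)),-.035,.068+d*np.cos(D(th)))
q,o=tip_pose(t,th,RY,-1)
ctrl.reach(q,o)
s=ctrl.get_state(); print(s['clock'],s['finger_gap'],np.round(s['tcp_pos'],4),np.round(q,4),np.round(s['wrist_force'],2),np.round(s['joints'],2))
snap('scene','s3');snap('top','t3')
print(w2p('scene',t),w2p('top',t))
a=np.hstack([cv2.resize(cv2.imread(f'pics/{k}.png')[y:y+120,x:x+120],None,fx=3.3,fy=3.3) for k,x,y in(('s3',220,160),('t3',210,130))]);cv2.imwrite('pics/c5.png',a)
E
```

```text
lift 0.04818322927142414 [-0.08 -0.46 -2.7 ]
9.2 0.04827361935980384 [ 0.4708 -0.0468  0.2699] [ 0.4705 -0.0472  0.2698] [ 0.44  0.12 -1.98] [-0.44 -0.11  2.14  0.42  0.65  0.82]
[[265.85525128 217.48020271]] [[289.37959284 198.87349194]]
```

View pics/c5.png

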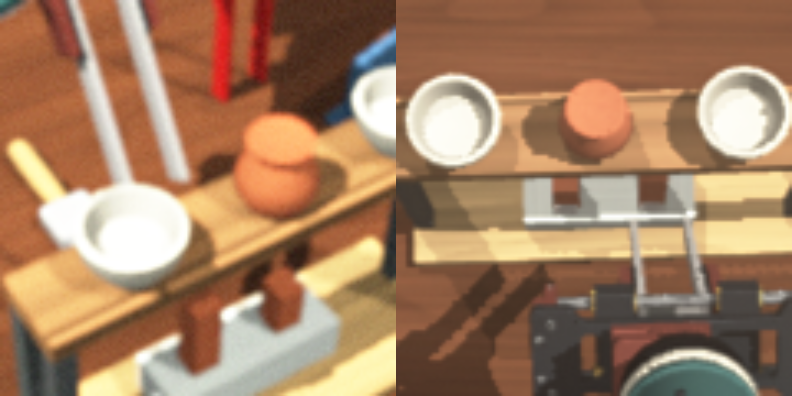

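View pics/s3.png

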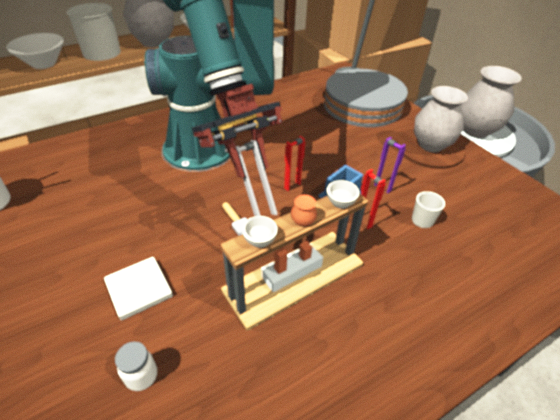

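```bash
python3 - <<'E' 2>/dev/null
from h import *
c,s=np.cos(D(RY)),np.sin(D(RY))
for f,n in(('t3','top'),('s3','scene')):
    z=np.load(f'pics/{f}.npz'); P=cloud(n,z['d']); q=P.reshape(-1,3); dx=q[:,0]-RO[0];dy=q[:,1]-RO[1]
    X=c*dx+s*dy;Y=-s*dx+c*dy;Z=q[:,2]
    for zl in(.165,.175,.185,.195,.205):
        m=(abs(Z-zl)<.005)&(X<-.03)&(X>-.13)&(Y>-.08)&(Y<.02)
        for k in(Y>-.035,Y<-.035):
            w=m&k
            if w.sum(): print(n,zl,w.sum(),'X',X[w].min().round(4),X[w].max().round(4),'Y',Y[w].min().round(4),Y[w].max().round(4),'xexp',round(-.0596-(zl-.1698)*np.tan(D(32)),4))
    h=cv2.cvtColor(z['im'],cv2.COLOR_RGB2HSV).reshape(-1,3)
    m=(abs(X)<.016)&(h[:,0]<12)&(h[:,1]>80)&(Z>.055)&(Z<.12)
    for k in(Y<0,Y>0):
        w=m&k&(abs(Y)<.06); print(n,'bar',np.percentile(Y[w],[2,98]).round(4),np.percentile(X[w],[2,98]).round(4),Z[w].max().round(3))
E
```

```text
top 0.175 2 X -0.0532 -0.0531 Y -0.0172 -0.0147 xexp -0.0628
top 0.175 3 X -0.0549 -0.0519 Y -0.0559 -0.0533 xexp -0.0628
top 0.185 2 X -0.0581 -0.0573 Y -0.0168 -0.0145 xexp -0.0691
top 0.185 9 X -0.0754 -0.0582 Y -0.0553 -0.0522 xexp -0.0691
top 0.195 5 X -0.0679 -0.0615 Y -0.0166 -0.0138 xexp -0.0753
top 0.195 4 X -0.0666 -0.063 Y -0.0569 -0.054 xexp -0.0753
top 0.205 5 X -0.0912 -0.0684 Y -0.0161 -0.0129 xexp -0.0816
top 0.205 5 X -0.0927 -0.0696 Y -0.0561 -0.0524 xexp -0.0816
top bar [-0.0443 -0.0251] [-0.0118 -0.0059] 0.117
top bar [0.0265 0.045 ] [-0.012   0.0002] 0.095
scene 0.165 3 X -0.0663 -0.0618 Y -0.0179 -0.0174 xexp -0.0566
scene 0.175 19 X -0.0728 -0.0532 Y -0.0187 -0.0129 xexp -0.0628
scene 0.175 4 X -0.0736 -0.068 Y -0.0573 -0.0565 xexp -0.0628
scene 0.185 30 X -0.0798 -0.0548 Y -0.0181 -0.012 xexp -0.0691
scene 0.185 23 X -0.0826 -0.0583 Y -0.0576 -0.0521 xexp -0.0691
scene 0.195 28 X -0.0841 -0.0611 Y -0.0186 -0.0123 xexp -0.0753
scene 0.195 26 X -0.0855 -0.0616 Y -0.0583 -0.0519 xexp -0.0753
scene 0.205 30 X -0.0907 -0.0675 Y -0.0184 -0.0116 xexp -0.0816
scene 0.205 28 X -0.0923 -0.0682 Y -0.058 -0.0527 xexp -0.0816
scene bar [-0.046  -0.0246] [-0.0081  0.0121] 0.118
scene bar [0.0236 0.0457] [-0.0098  0.0112] 0.092
```

```bash
python3 - <<'E' 2>/dev/null
from h import *
th=32
q,o=tip_pose(rack(.004,-.035,.068),th,RY,-1)
print(ctrl.line_to(q,ori=o,v=.08,threshold=8))
s=ctrl.get_state(); print(s['clock'],np.round(s['tcp_pos'],4),np.round(q,4),np.round(s['wrist_force'],2))
snap('scene','s4')
ctrl.set_gripper(.030)
s=ctrl.get_state(); print(s['clock'],s['finger_gap'],np.round(s['wrist_force'],2),np.round(s['ft_torque'],2))
snap('scene','s5')
a=np.hstack([cv2.resize(cv2.imread(f'pics/{k}.png')[y:y+120,x:x+120],None,fx=3.3,fy=3.3) for k,x,y in(('s4',225,190),('s5',225,190))]);cv2.imwrite('pics/c6.png',a)
E
```

```text
False
10.95 [ 0.5341 -0.0448  0.1684] [ 0.534  -0.0448  0.1681] [-0.24 -0.64 -1.06]
11.3583 0.03518164722462439 [-1.55  2.06  1.72] [0.52 0.23 0.22]
```

View pics/c6.png

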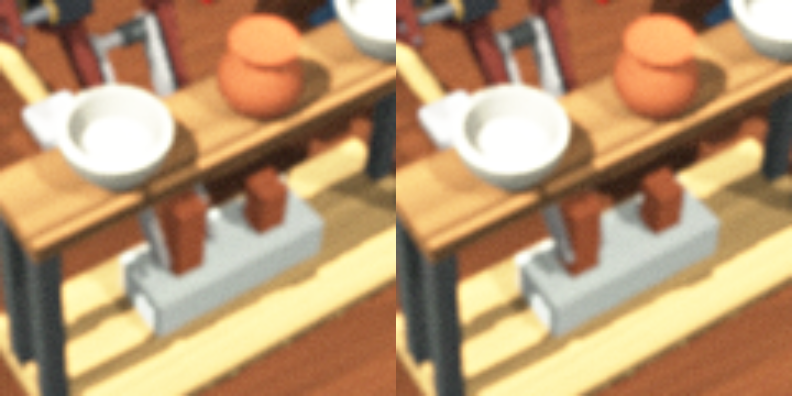

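```bash
python3 - <<'E' 2>/dev/null
from h import *
p=np.array(ctrl.get_state()['tcp_pos'])
q,o=tip_pose(rack(.004,-.035,.068),32,RY,-1); q=np.array(q)
for dz in(.012,.032):
    ctrl.line_to((q+[0,0,dz]).tolist(),ori=o,v=.03)
    s=ctrl.get_state(); print(s['clock'],s['finger_gap'],np.round(s['tcp_pos']-q,4),np.round(s['wrist_force'],2),np.round(s['ft_torque'],2))
    snap('scene',f's6_{int(dz*1000)}')
a=np.hstack([cv2.resize(cv2.imread(f'pics/{k}.png')[y:y+120,x:x+120],None,fx=3.3,fy=3.3) for k,x,y in(('s6_12',225,190),('s6_32',225,190))]);cv2.imwrite('pics/c7.png',a)
E
```

```text
11.9583 0.03518959749322994 [ 0.     -0.0001  0.0123] [-2.71  1.12  3.76] [0.27 0.35 0.21]
12.825 0.03571264012156725 [-0.0001  0.      0.032 ] [-0.31 -0.48 -1.92] [-0.03  0.48 -0.01]
```

View pics/c7.png

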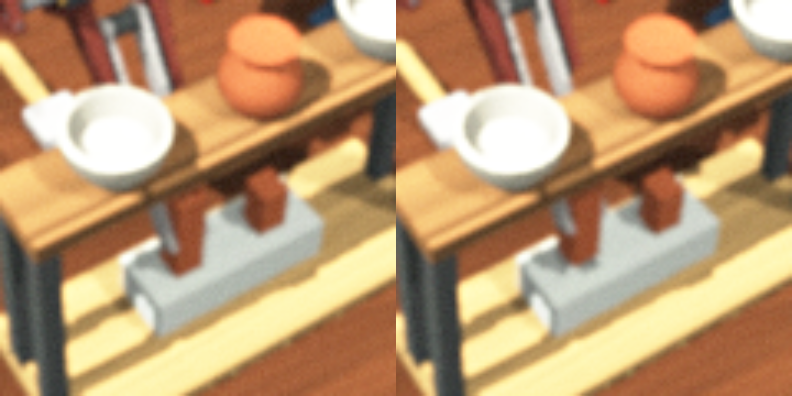

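```bash
python3 - <<'E' 2>/dev/null
from h import *
c,s=np.cos(D(RY)),np.sin(D(RY))
for f in('s5','s6_12','s6_32'):
    z=np.load(f'pics/{f}.npz'); P=cloud('scene',z['d']); q=P.reshape(-1,3); dx=q[:,0]-RO[0];dy=q[:,1]-RO[1]
    X=c*dx+s*dy;Y=-s*dx+c*dy;Z=q[:,2]; h=cv2.cvtColor(z['im'],cv2.COLOR_RGB2HSV).reshape(-1,3)
    m=(X>.005)&(X<.02)&(h[:,0]<12)&(h[:,1]>80)&(Z>.04)&(Z<.18)&(Y<-.01)&(Y>-.06)
    print(f,m.sum(),'Z',np.percentile(Z[m],[1,50,99]).round(4),'Y',np.percentile(Y[m],[2,98]).round(4),'X',np.percentile(X[m],[5,50,95]).round(4))
    A=np.c_[Z[m]-.09,Y[m]+.035,np.ones(m.sum())]; print('  X slope vs Z, Y',np.linalg.lstsq(A,X[m],rcond=None)[0].round(3))
    for zl in np.arange(.05,.15,.012):
        w=m&(abs(Z-zl)<.006)
        if w.sum()>5: print('   ',zl.round(3),w.sum(),np.percentile(Y[w],[3,97]).round(4),np.median(X[w]).round(4))
E
```

```text
s5 166 Z [0.0543 0.0919 0.1169] Y [-0.0467 -0.0249] X [0.006  0.0099 0.0112]
  X slope vs Z, Y [-0.023  0.009  0.01 ]
    0.05 6 [-0.0415 -0.0263] 0.0093
    0.062 26 [-0.0466 -0.0265] 0.0101
    0.074 25 [-0.0458 -0.0243] 0.0099
    0.086 26 [-0.0451 -0.025 ] 0.0099
    0.098 33 [-0.0467 -0.0249] 0.0099
    0.11 44 [-0.0466 -0.0263] 0.0096
    0.122 6 [-0.0449 -0.0257] 0.0064
s6_12 196 Z [0.0545 0.0968 0.1285] Y [-0.0472 -0.0258] X [0.0066 0.0102 0.0114]
  X slope vs Z, Y [-0.008  0.054  0.01 ]
    0.05 6 [-0.042  -0.0272] 0.01
    0.062 28 [-0.0464 -0.026 ] 0.01
    0.074 29 [-0.0463 -0.0275] 0.0104
    0.086 23 [-0.0471 -0.0254] 0.0099
    0.098 33 [-0.0465 -0.0256] 0.0104
    0.11 30 [-0.0473 -0.0267] 0.0104
    0.122 42 [-0.047 -0.027] 0.0101
s6_32 190 Z [0.0661 0.1052 0.141 ] Y [-0.0466 -0.0253] X [0.008  0.01   0.0112]
  X slope vs Z, Y [0.007 0.044 0.01 ]
    0.074 30 [-0.0459 -0.027 ] 0.0099
    0.086 28 [-0.0466 -0.0262] 0.0099
    0.098 30 [-0.0464 -0.0253] 0.0101
    0.11 29 [-0.0445 -0.026 ] 0.0102
    0.122 30 [-0.0464 -0.027 ] 0.0098
    0.134 34 [-0.0466 -0.0251] 0.01
```

```bash
python3 - <<'E' 2>/dev/null
from h import *
def go(t,v,**k):
    q,o=tip_pose(t,32,RY,-1); r=ctrl.line_to(q,ori=o,v=v,**k); s=ctrl.get_state(); print(round(s['clock'],2),r,round(s['finger_gap'],4),np.round(np.array(s['tcp_pos'])-q,4),np.round(s['wrist_force'],2)); return s
go(rack(-.070,-.035,.100),.06)
T=np.array([.4477+.004,-.338,0])
go(T+[0,0,.125],.12)
ctrl.dwell(.2)
snap('scene','s7');snap('top','t7')
a=np.hstack([cv2.resize(cv2.imread(f'pics/{k}.png')[y:y+130,x:x+130],None,fx=3,fy=3) for k,x,y in(('s7',80,180),('t7',330,180))]);cv2.imwrite('pics/c8.png',a)
for f,n in(('s7','scene'),('t7','top')):
    z=np.load(f'pics/{f}.npz'); P=cloud(n,z['d']); q=P.reshape(-1,3);h=cv2.cvtColor(z['im'],cv2.COLOR_RGB2HSV).reshape(-1,3)
    m=(h[:,0]<12)&(h[:,1]>80)&(q[:,2]>.05)&(q[:,2]<.19)&(abs(q[:,0]-.4477)<.025)&(abs(q[:,1]+.338)<.025)
    print(m.sum()); q=q[m]
    for zl in np.arange(.07,.19,.012):
        w=abs(q[:,2]-zl)<.006
        if w.sum()>5: print(n,zl.round(3),w.sum(),np.percentile(q[w,0],[5,95]).round(4),np.percentile(q[w,1],[5,95]).round(4))
    print(q[:,2].min(),q[:,2].max())
E
```

```text
14.26 False 0.0356 [ 0.0004 -0.0002  0.0001] [ 0.15  0.22 -2.69]
16.93 False 0.0353 [ 0.0001  0.0005 -0.0001] [ 0.2   0.58 -2.83]
301
scene 0.094 20 [0.4565 0.4595] [-0.3436 -0.3289]
scene 0.106 40 [0.4558 0.4594] [-0.3483 -0.328 ]
scene 0.118 43 [0.4561 0.459 ] [-0.3471 -0.3278]
scene 0.13 43 [0.4544 0.4596] [-0.3467 -0.3275]
scene 0.142 45 [0.4517 0.459 ] [-0.3463 -0.3266]
scene 0.154 46 [0.4401 0.459 ] [-0.3461 -0.3256]
scene 0.166 60 [0.4405 0.4588] [-0.3473 -0.3273]
0.09305143607185051 0.17315296712799103
91
top 0.154 17 [0.4362 0.4534] [-0.3488 -0.3266]
top 0.166 49 [0.4373 0.4542] [-0.3484 -0.3272]
top 0.178 23 [0.4374 0.4539] [-0.3456 -0.3287]
0.10106932977764577 0.17606231920141574
```

View pics/c8.png

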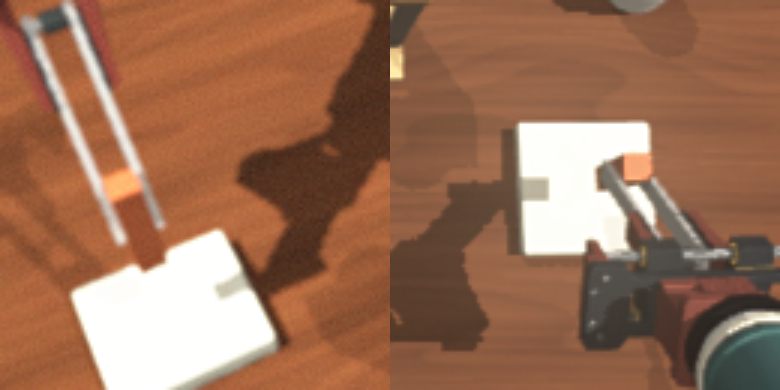

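```bash
python3 - <<'E' 2>/dev/null
from h import *
def go(t,v,**k):
    q,o=tip_pose(t,32,RY,-1); r=ctrl.line_to(q,ori=o,v=v,**k); s=ctrl.get_state(); print(round(s['clock'],2),r,round(s['finger_gap'],4),np.round(np.array(s['tcp_pos'])-q,4),np.round(s['wrist_force'],2)); return s
T=np.array([.4477+.004,-.338,0])
go(T+[0,0,.068],.08)
ctrl.dwell(.2)
s=go(T+[0,0,.053],.012,threshold=2.5)
snap('scene','s8')
a=cv2.resize(cv2.imread('pics/s8.png')[200:330,80:210],None,fx=4,fy=4);cv2.imwrite('pics/c9.png',a)
E
```

```text
18.09 False 0.0358 [ 0.0001 -0.0003  0.0002] [ 0.53  0.31 -2.12]
19.12 True 0.0354 [0.     0.0001 0.005 ] [ 0.09 -0.44  3.06]
```

View pics/c9.png

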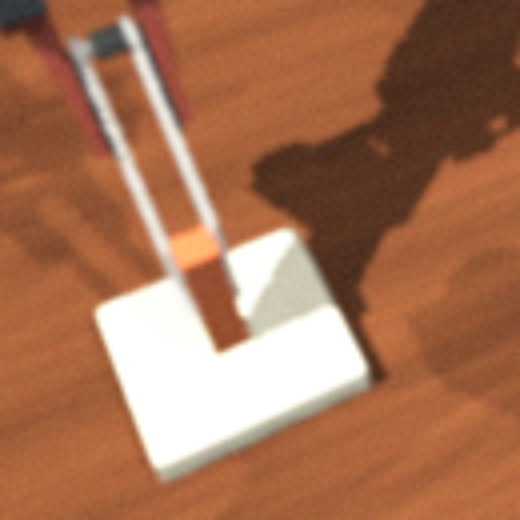

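```bash
python3 - <<'E' 2>/dev/null
from h import *
for g in(.0385,.043,.0485): ctrl.set_gripper(g)
s=ctrl.get_state(); print(round(s['clock'],2),s['finger_gap'],np.round(s['wrist_force'],2))
o,a=ori(32,RY,-1); p=np.array(s['tcp_pos'])
ctrl.line_to((p-a*.13).tolist(),ori=o,v=.06)
snap('scene','s9');snap('top','t9')
s=ctrl.get_state(); print(round(s['clock'],2),s['finger_gap'],np.round(s['tcp_pos'],3),np.round(s['wrist_force'],2))
im=np.hstack([cv2.resize(cv2.imread(f'pics/{k}.png')[y:y+150,x:x+150],None,fx=2.6,fy=2.6) for k,x,y in(('s9',80,180),('t9',320,160))]);cv2.imwrite('pics/c10.png',im)
for f,n in(('s9','scene'),('t9','top')):
    z=np.load(f'pics/{f}.npz'); P=cloud(n,z['d']); q=P.reshape(-1,3);h=cv2.cvtColor(z['im'],cv2.COLOR_RGB2HSV).reshape(-1,3)
    m=(h[:,0]<12)&(h[:,1]>80)&(q[:,2]>.02)&(q[:,2]<.12)&(abs(q[:,0]-.4477)<.025)&(abs(q[:,1]+.338)<.025); q=q[m]
    for zl in np.arange(.03,.12,.02):
        w=abs(q[:,2]-zl)<.01
        if w.sum()>5: print(n,zl.round(3),w.sum(),np.percentile(q[w,0],[5,95]).round(4),np.percentile(q[w,1],[5,95]).round(4))
    print(q[:,2].max())
E
```

```text
20.11 0.04894043992106895 [ 1.04  1.2  -0.95]
22.52 0.048608973659371765 [ 0.32  -0.342  0.268] [ 0.21  0.27 -1.39]
scene 0.03 33 [0.456  0.4587] [-0.3441 -0.3276]
scene 0.05 45 [0.4559 0.4593] [-0.3447 -0.3293]
scene 0.07 48 [0.4562 0.459 ] [-0.3446 -0.3292]
scene 0.09 51 [0.4559 0.4596] [-0.3445 -0.3291]
scene 0.11 31 [0.4393 0.4587] [-0.3489 -0.3281]
0.10614778985509768
top 0.05 17 [0.4366 0.4522] [-0.3391 -0.3268]
top 0.07 15 [0.4361 0.4526] [-0.3387 -0.3269]
top 0.09 21 [0.4363 0.4524] [-0.3445 -0.3269]
top 0.11 53 [0.4378 0.4535] [-0.3453 -0.3282]
0.10940224201231688
```

View pics/c10.png

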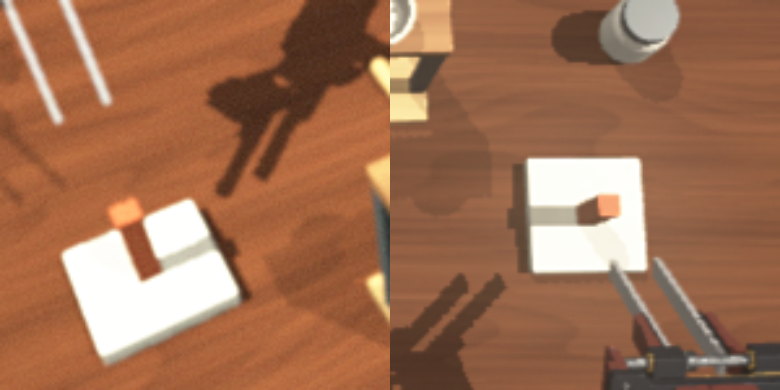

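```bash
python3 - <<'E' 2>/dev/null
from h import *
o,a=ori(0,-20,-1)
ctrl.reach([.35,-.30,.37],o)
S=[.4204,.2742]
q,o=tip_pose([*S,.24],0,15.4,-1); ctrl.reach(q,o)
q,o=tip_pose([*S,.095],0,15.4,-1); ctrl.line_to(q,ori=o,v=.15)
ctrl.dwell(.2)
s=ctrl.get_state(); print(round(s['clock'],2),s['finger_gap'],np.round(s['tcp_pos'],4),np.round(s['wrist_force'],2))
snap('scene','s10');snap('top','t10')
im=np.hstack([cv2.resize(cv2.imread(f'pics/{k}.png')[y:y+130,x:x+130],None,fx=3,fy=3) for k,x,y in(('s10',280,100),('t10',110,180))]);cv2.imwrite('pics/c11.png',im)
z=np.load('pics/s10.npz');P=cloud('scene',z['d']).reshape(-1,3);c,s_=np.cos(D(15.4)),np.sin(D(15.4));dx=P[:,0]-S[0];dy=P[:,1]-S[1];X=c*dx+s_*dy;Y=-s_*dx+c*dy
h=cv2.cvtColor(z['im'],cv2.COLOR_RGB2HSV).reshape(-1,3)
for zl in np.arange(.08,.19,.01):
    m=(abs(P[:,2]-zl)<.005)&(abs(X)<.03)&(abs(Y)<.04)
    if m.sum(): print(zl.round(3),m.sum(),X[m].min().round(4),X[m].max().round(4),Y[m].min().round(4),Y[m].max().round(4))
E
```

```text
27.04 0.0488036660090805 [0.4209 0.2744 0.2138] [-0.39 -0.22 -2.02]
0.09 1 0.0077 0.0077 -0.0206 -0.0206
0.1 38 -0.0086 0.0102 -0.0254 0.0229
0.11 34 -0.0093 0.01 -0.0244 0.021
0.12 42 -0.0093 0.0105 -0.0255 0.0219
0.13 40 -0.0072 0.0102 -0.0249 0.0205
0.14 43 -0.0102 0.0104 -0.0245 0.022
0.15 36 -0.0086 0.0108 -0.0253 0.0195
0.16 46 -0.0088 0.0106 -0.0248 0.0221
0.17 45 -0.0097 0.0095 -0.0248 0.0225
0.18 40 -0.0093 0.0093 -0.025 0.0197
```

View pics/c11.png

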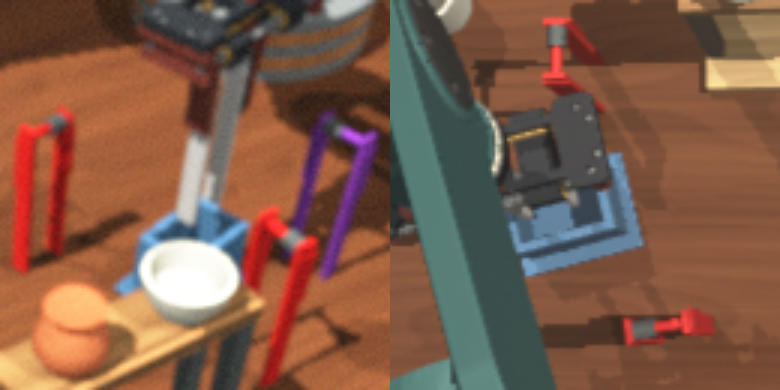

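Tongs are vertical and centred over the well (x −9..10 mm, y −25..22 mm). Lowering.

```bash
python3 - <<'E' 2>/dev/null
from h import *
S=[.4202,.2745]
q,o=tip_pose([*S,.018],0,15.4,-1); print(ctrl.line_to(q,ori=o,v=.08,threshold=8))
ctrl.dwell(.2)
q,o=tip_pose([*S,.006],0,15.4,-1); print(ctrl.line_to(q,ori=o,v=.012,threshold=2.5))
s=ctrl.get_state(); print(round(s['clock'],2),s['finger_gap'],np.round(s['tcp_pos'],4),np.round(s['wrist_force'],2))
for g in(.052,.056,.064,.088): ctrl.set_gripper(g)
s=ctrl.get_state(); print(round(s['clock'],2),s['finger_gap'],np.round(s['wrist_force'],2))
p=s['tcp_pos']; ctrl.line_to([p[0],p[1],.30],v=.1)
ctrl.reach([.35,-.30,.40],ori(0,-20,-1)[0])
s=ctrl.get_state(); print(round(s['clock'],2),np.round(s['wrist_force'],2))
snap('scene','s11');snap('top','t11')
for f,n in(('s11','scene'),('t11','top')):
    z=np.load(f'pics/{f}.npz');P=cloud(n,z['d']).reshape(-1,3)
    c,s_=np.cos(D(15.4)),np.sin(D(15.4));dx=P[:,0]-S[0];dy=P[:,1]-S[1];X=c*dx+s_*dy;Y=-s_*dx+c*dy
    for zl in(.09,.12,.15,.172):
        m=(abs(P[:,2]-zl)<.006)&(abs(X)<.04)&(abs(Y)<.05)
        if m.sum(): print(n,zl,m.sum(),X[m].min().round(4),X[m].max().round(4),Y[m].min().round(4),Y[m].max().round(4))
E
```

```text
False
True
29.14 0.048878470634899654 [0.4202 0.2745 0.1279] [0.27 0.19 3.25]
30.69 0.08771495673270792 [-0.68  0.32  0.31]
34.67 [ 0.28 -0.67  0.6 ]
scene 0.09 45 -0.0096 0.01 -0.0286 0.0227
scene 0.12 60 -0.0124 0.0109 -0.0326 0.0265
scene 0.15 53 -0.0115 0.0116 -0.0314 0.0261
scene 0.172 103 -0.0105 0.0093 -0.0301 0.025
top 0.09 15 -0.0091 0.0082 -0.0273 0.0221
top 0.12 13 -0.0115 0.0108 -0.0295 0.0245
top 0.15 17 -0.011 0.0103 -0.0294 0.0257
top 0.172 129 -0.0095 0.0083 -0.0293 0.0233
```

View pics/s11.png

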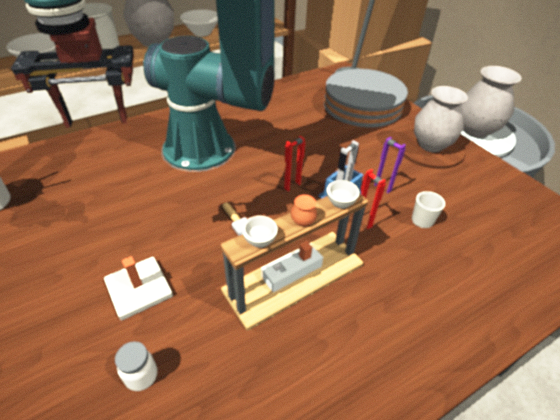

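View pics/t11.png

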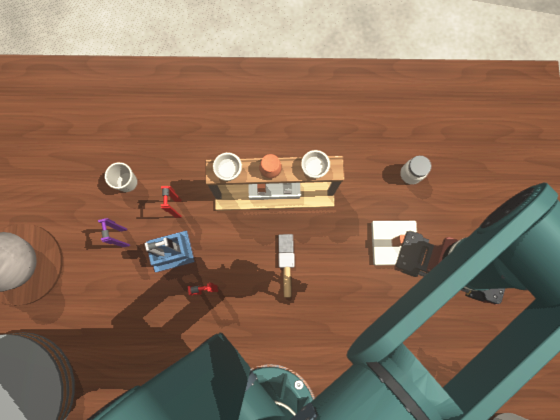

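The bar is upright on the tile at scene (131,275), and the tongs are upright in the blue stand at (347,165). The short bar is in its clip at (305,250). The cup, jar and brush are at their starting pixels, and the robot is clear.

```bash
python3 - <<'E'
from h import *
ctrl.sign_off()
E
```

```text
the job is handed in; nothing more can be done
```

The job is done and handed in at about 35 s on the robot's clock. The taller bar stands upright on the kiln tile, and the tongs are back upright in their stand.

I took the steel tongs from the blue stand and tilted them 32° under the ware board. With them I drew the bar straight up out of its clip. I lowered it onto the tile until it made light contact (tip height 58 mm, as predicted), then released it. No bar or tongs slip showed at any step.

- **Bar:** after release its centre measured about (0.447, -0.338) m, within about 1–2 mm of the tile centre. Its sides were vertical in the depth data.
- **Tongs:** in the last pictures they are vertical and sit about 2–3 mm off the stand's centre.
- **Other items:** the shorter bar is still in its clip, and the cup, jar, brush and pots look unmoved. I compared these by eye and did not measure them again.
- **Forces:** the wrist force readings I took stayed below about 5 N.

One reading did not fit. While the bar was being drawn, the vertical wrist force read +3.8 N instead of a clear downward pull. The pictures and depth data showed the bar rising with the tongs, so I went on.

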